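# Point out the jar on the round mat and its matching lid

## Robot

A 6-joint arm with a two-finger parallel gripper is mounted at the origin on the work surface. World frame = base frame: x ahead of the robot, y to its left, z up, the work surface at z = 0. Lengths are in m, angles in rad, forces in N, time in s.
With the tool pointing down it reaches from about 0.35 to 0.775 m from the base axis. Payload 7.3 kg.
Tool frame: the origin (TCP) lies between the finger pads, 19 mm behind the fingertips; this is the grasp point; z points along the fingers, y is the line along which they close (so a half turn about z gives the same grasp; the last joint's range is limited). The gripper opens to 92 mm and grips with 3 to 60 N. Pads are 19 mm wide; open, the fingers measure 130 mm over their backs; the gripper's body (75 mm by 190 mm) begins 47 mm behind the grasp point.
Start: joints at [-1.322, 0.342, 1.524, -0, 1.275, -0.146], TCP at [0.202, -0.485, 0.246] pointing down, gripper open.
Joint ranges: [-2.53, 2.53], [-0.77, 2.02], [0.04, 2.7], [-1, 4.14], [0.28, 2.66], [-3.11, 3.11]. Speed limits (rad/s): [2.57, 2.57, 3.14, 3.14, 3.14, 3.14].

## Interface

Orientations are given as a rotation vector (axis times angle).
In Python, from station import robot gives the robot as it stands.
- The arm moves only by the tool step_arm, never from a script. Its argument "moves" is a list of rows, each a list of 7 numbers: the shift along the tool's x, y, z as a fraction of full scale, then the turn, a rotation vector about the tool's x, y, z as a fraction of full scale, then the opening, from -1 (shut) to 1 (fully open). In form: [[dx, dy, dz, wx, wy, wz, fingers], ...]. A call has 1 to 5 rows; each row shifts and turns the commanded pose from where the row before left it, along the tool's axes as they then stand; what a row does not reach is not made up. Full scale, the value 1, is 100 mm for a shift and 30 degrees for a turn. A row lasts 1/12 s, in which the tool goes at most 41.7 mm and 7.16 degrees, less where a joint would pass 70% of its speed; a pose out of reach is approached as far as the arm can. A call with a number of a shift or a turn outside -1 to 1 is refused whole. A call with a gripper value outside its range is refused whole. The fingers move at their own pace and stop on an object; "force" is the grip in N (left out, the last holds). Time passes only in rows, so rows that do not move let the fingers close. It gives the time, the measured TCP pose, the force, the opening and the grip force at its end, in the units of the state.
- robot.state(): the state, without advancing time (a new reading comes with each control period).
- robot.snapshot(name): name is "scene" or "top" or "wrist"; returns a dict with "image" (480x640x3 uint8, red, green, blue), "fx", "fy", "cx", "cy" (pixels), "R" (3x3) and "t" (3): a world point X has camera coordinates R X + t. Camera axes: x right, y down, z forward; pixel columns grow to the right and rows downward; lengths in m; the calibration is good to about 2 mm. A picture is of the moment at which its call begins. There is no depth.
- robot.job_done(): hands the job in; it is judged then, once.
Trained networks look in a picture, given as the dict that the camera call returned (one of the last four; its "shot" number tells which), for a name from the list of things; names that differ only in an ending like _2 or _b are one class to them, and where a whole thing is asked for, a point or a joint stands for the part that bears it (a point fixed in the world has none). Each returns a list of dicts, best first, with "confidence" (0 to 1); they miss things now and then, are a little off and sometimes report something else, mostly with a low value. They report only what shows in the picture. A call takes as long as a camera call. They do not tell look-alikes from the thing itself.
- robot.spot_in(picture, label): "centre" ([x, y, z] in m, in the coordinates of the camera as it stood for that picture, good to about 4 mm: the middle of the surface that is visible of it).
- robot.cut_out(picture, label): "pixels" (480x640 bool, what is visible of it).
- robot.spot_point(picture, label): "centre" ([x, y, z] in m, in the coordinates of the camera as it stood for that picture, good to about 4 mm: a listed point, or the origin of a listed thing).
The state is a dict: "clock": time; "joint_pos": joint angles; "qd": joint speeds; "joint_torque": joint torques, N m; "eef_pos": TCP position; "orientation": TCP orientation; "contact_force": force on the tool from outside, world axes, zero at the start; "moment": the same for the moment, N m; "width": finger opening in m; "grasp_force": force on a finger pad.
Only numpy, scipy, OpenCV 4.12 (cv2) and the standard library are available. Lean on these libraries where they do the work, as an engineer would, in place of code of your own. Each camera call takes 0.05 s, during which the arm holds its last target. There are 200 camera calls.

## Task

I want to close the glass jar that stands on the round cork mat: show me which jar it is by pointing straight down at the middle of its mouth with the fingertips, within about five centimetres above it, for two seconds. Then point in the same way at the middle of the teal lid of the size that fits that jar, for two seconds, and finish while still pointing there. Touch nothing at any time, keep the fingertips out of the jar, and do not point at the other jar or the other lid.

Things in the scene. Friction and masses are not known exactly. Their poses are not given: they have to be found in the camera images.
- mat_round: Fixed round cork mat, 140 mm across, 5 mm thick, lying on the marble under one of the two glass jars. Origin at the centre of its underside, z up.
- mat_square: Fixed square cork mat, 130 x 130 mm, 5 mm thick, under the other glass jar. Origin at the centre of its underside, z up.
- jar_wide: Wide open clear-glass jar, loose, 104 mm across, 105 mm tall, mouth 96 mm outside and 88 mm inside, thin steel wire round the neck. The large lid fits it. It may stand on either mat, its centre within 5 mm of the mat's. Origin at the centre of its underside, z up.
- jar_wide_mouth (a point): Centre of the wide jar's open mouth, at the level of its rim (110 mm above the marble).
- jar_narrow: Narrow open clear-glass jar, loose, 74 mm across, 125 mm tall, mouth 66 mm outside and 58 mm inside, thin steel wire round the neck. The small lid fits it. It may stand on either mat, its centre within 5 mm of the mat's. Origin at the centre of its underside, z up.
- jar_narrow_mouth (a point): Centre of the narrow jar's open mouth, at the level of its rim (130 mm above the marble).
- lid_large: Large teal silicone lid, loose, lying flat on the marble on the robot's side of the jars: a disc 106 mm across with a 12 mm high rim and a 24 mm wide knob in the middle, 26 mm high in all. Fits the wide jar. Origin at the centre of its underside, z up.
- lid_large_top (a point): Top of the large lid's middle knob, 26 mm above the marble.
- lid_small: Small teal silicone lid, loose, lying flat on the marble on the robot's side of the jars: a disc 76 mm across with a 12 mm high rim and a 24 mm wide knob in the middle, 26 mm high in all. Fits the narrow jar. Origin at the centre of its underside, z up.
- lid_small_top (a point): Top of the small lid's middle knob, 26 mm above the marble.
- shaker: Bystander: upright chrome salt shaker with a twist top, loose, 40 mm across, 83 mm tall, standing between the jars and the lids. Origin at the centre of its underside, z up.
- bowl: Bystander: white ceramic bowl, loose, 110 mm across, 50 mm tall, far left. Origin at the centre of its underside, z up. (Far right and nearer the robot, 0.5 m or more to the right of the x axis at x = 0.28 to 0.38, a fixed wooden cup tree 340 mm tall with two hanging mugs stands clear of the work; it reaches 135 mm from its axis.)
Things that resemble listed ones, but are neither listed nor needed, are in the scene too. What is shaped like the jar_narrow but pink or purple is not meant.

How it is judged:
By the outcome, as a careful person would: the job done as asked, in the order asked, and still so for the second after the job is handed in, with the robot touching nothing.
It also fails if it takes over 42 s, if anything falls off the work surface, if the arm or the gripper's body presses on something with over 40 N, if the wrist force passes 120 N, or if a joint passes its speed limit or range.

## Working session

There is one attempt and no reset: what is moved stays moved. The work goes in short steps, Python scripts to look and compute and a tool call to move; the robot and the scene stay as the last step left them, time stands still between calls to the robot, and variables do not carry over. Pictures are saved under pics/ and viewed, at most 10 in all, crops included, and the job is handed in when it is done.

Besides the shell and the picture viewer there is one more tool, called as a command line: name --pt "numbers of a row" for each row, then --argument value for the rest. step_arm: Moves the arm, as the interface text tells. Its arguments: {"type":"object","properties":{"moves":{"type":"array","items":{"type":"array","items":{"type":"number"}}},"force":{"type":"number"}},"required":["moves"]}

```bash
mkdir -p pics; cat > h.py <<'E'
from station import robot
import numpy as np, cv2
def w(s,c): return np.array(s["R"]).T@(np.array(c)-np.array(s["t"]))
E
python3 - <<'E'
from h import *
print(robot.state()['eef_pos'],robot.state()['orientation'])
for n in ("scene","top"):
    s=robot.snapshot(n); cv2.imwrite(f"pics/{n}.png",s["image"][:,:,::-1])
    for l in ("mat_round","mat_square","jar_wide_mouth","jar_narrow_mouth","lid_large_top","lid_small_top","shaker","bowl"):
        for d in robot.spot_point(s,l)[:3]:
            c=np.array(d["centre"]); print(n,l,round(d["confidence"],2),w(s,c).round(3),(s["fx"]*c[0]/c[2]+s["cx"]).round(),(s["fy"]*c[1]/c[2]+s["cy"]).round())
E
```

```text
[ 0.20185085 -0.48423215  0.24485602] [-3.07908564e+00 -6.15813155e-01  9.10443142e-05]
scene mat_round 0.83 [ 0.642 -0.209  0.002] 242.0 204.0
scene mat_square 0.91 [0.661 0.151 0.003] 311.0 317.0
scene jar_wide_mouth 0.67 [ 0.641 -0.207  0.112] 238.0 162.0
scene jar_narrow_mouth 0.8 [0.806 0.112 0.127] 217.0 280.0
scene jar_narrow_mouth 0.63 [0.665 0.152 0.132] 309.0 264.0
scene jar_narrow_mouth 0.61 [0.654 0.301 0.125] 364.0 327.0
scene lid_large_top 0.78 [ 0.451 -0.116  0.023] 340.0 195.0
scene lid_small_top 0.61 [0.453 0.166 0.023] 414.0 274.0
scene shaker 0.96 [ 0.558 -0.016  0.   ] 318.0 244.0
scene bowl 0.8 [0.546 0.439 0.   ] 469.0 417.0
top mat_square 0.6 [ 0.663  0.151 -0.   ] 295.0 244.0
top mat_square 0.53 [0.665 0.147 0.003] 297.0 243.0
top mat_square 0.4 [ 0.559 -0.016  0.001] 366.0 284.0
top jar_wide_mouth 0.8 [ 0.644 -0.205  0.115] 456.0 239.0
top jar_narrow_mouth 0.83 [0.663 0.016 0.124] 354.0 232.0
top jar_narrow_mouth 0.79 [0.806 0.117 0.122] 306.0 171.0
top jar_narrow_mouth 0.78 [0.655 0.301 0.128] 223.0 240.0
top lid_large_top 0.95 [ 0.448 -0.119  0.027] 414.0 331.0
top lid_small_top 0.77 [0.453 0.165 0.027] 290.0 332.0
top shaker 0.54 [ 0.561 -0.012  0.002] 364.0 284.0
top bowl 0.79 [0.545 0.44  0.002] 177.0 296.0
```

View pics/scene.png

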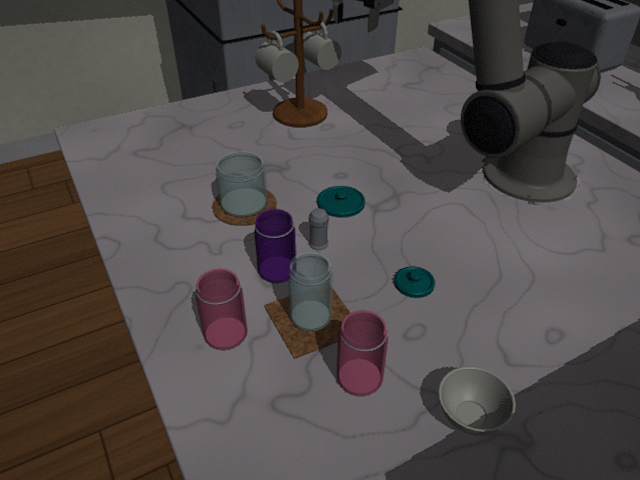

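View pics/top.png

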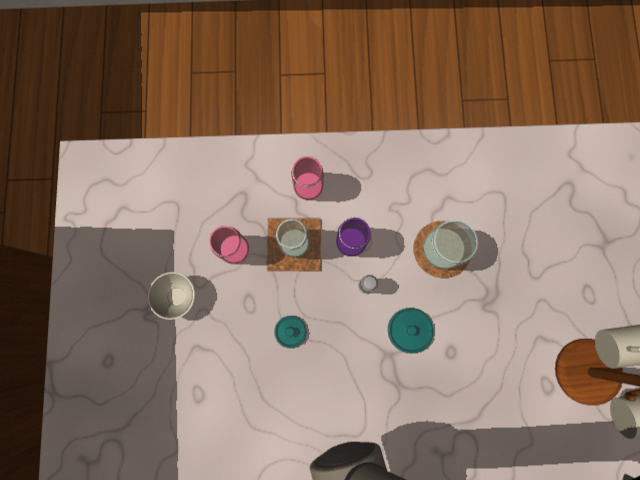

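The scene view shows one clear wide jar on the round mat at (242,185) and one clear narrow jar on the square mat at (310,290).

What could be taken for the jar on the round mat:
- **Clear wide jar:** scene (242,185), top (452,243). This one stands on the round mat.
- **Clear narrow jar:** scene (310,290), on the square mat.
- **Pink jars:** scene (221,310) and (362,352).
- **Purple jar:** scene (275,245).

The lids are the large one at scene (341,200) and top (412,330), and the small one at scene (414,281) and top (291,331). I choose the wide jar and the large lid.

```bash
python3 - <<'E'
from h import *
from scipy.spatial.transform import Rotation as Ro
s=robot.snapshot("top"); R=np.array(s["R"]);t=np.array(s["t"])
def pl(u,v,z):
    d=R.T@np.array([(u-s["cx"])/s["fx"],(v-s["cy"])/s["fy"],1]); o=-R.T@t
    return (o+d*(z-o[2])/d[2]).round(3)
print("tree",pl(588,371,.02),"mugs",pl(612,345,.27),pl(628,412,.27))
for l in("lid_large","lid_small"):
    m=robot.cut_out(s,l)[0]["pixels"]; ys,xs=np.nonzero(m); print(l,pl(xs.mean(),ys.mean(),.012),"diam",np.ptp(pl(xs.min(),ys.mean(),.012)-pl(xs.max(),ys.mean(),.012)))
m=robot.cut_out(s,"jar_wide")[0]["pixels"];ys,xs=np.nonzero(m);print("jar px",xs.min(),xs.max(),ys.min(),ys.max())
c=cv2.resize(s["image"][190:370,260:500,::-1],(800,600),interpolation=cv2.INTER_CUBIC)
cv2.imwrite("pics/crop.png",c)
print(Ro.from_rotvec(robot.state()["orientation"]).as_matrix().round(3))
A=Ro.from_rotvec(robot.state()["orientation"]).as_matrix()
P=np.array([[.202,-.485,.245],[.24,-.28,.25],[.45,-.21,.25],[.6425,-.206,.25],[.6425,-.206,.156],[.6425,-.206,.25],[.4495,-.1175,.25],[.4495,-.1175,.07]])
print((np.diff(P,axis=0)@A*10).round(2))
E
```

```text
tree [ 0.347 -0.509  0.02 ] mugs [ 0.42  -0.416  0.27 ] [ 0.306 -0.429  0.27 ]
lid_large [ 0.447 -0.113  0.012] diam 0.10700000000000001
lid_small [0.452 0.168 0.012] diam 0.07299999999999998
jar px 422 477 221 269
[[ 0.923  0.385  0.   ]
 [ 0.385 -0.923 -0.   ]
 [-0.     0.    -1.   ]]
[[ 1.14 -1.75 -0.05]
 [ 2.21  0.16  0.  ]
 [ 1.79  0.7   0.  ]
 [ 0.   -0.    0.94]
 [-0.    0.   -0.94]
 [-1.44 -1.56 -0.  ]
 [ 0.   -0.    1.8 ]]
```

View pics/crop.png

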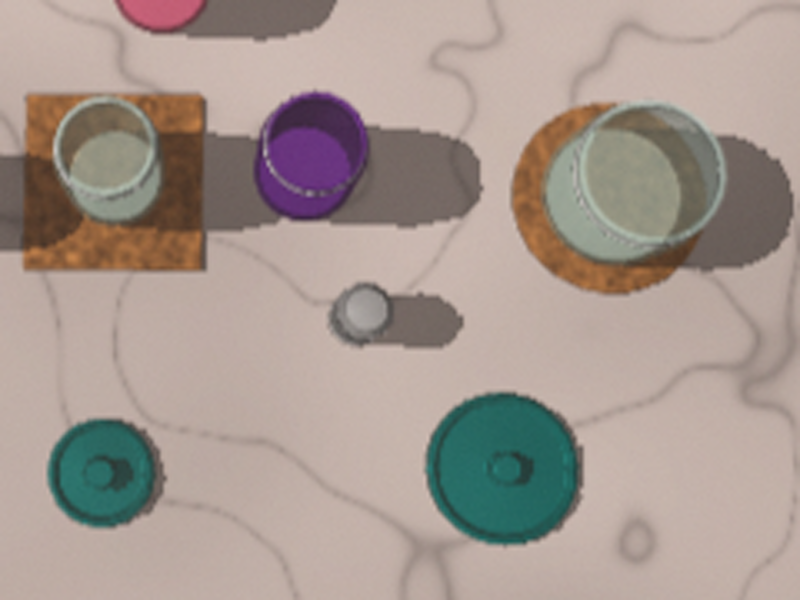

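The crop confirms it. The wide clear jar is on the round mat, with its rim centred at crop (650,172), which is top (455,242). The 107 mm lid is at crop (505,468). The cup tree is close to the start pose, so I'll raise the tool above it first.

step_arm --pt "0 -0.1 -0.3 0 0 0 -1" --pt "0 -0.2 -0.3 0 0 0 -1" --pt "0 -0.2 -0.3 0 0 0 -1" --pt "0 -0.2 -0.3 0 0 0 -1" --pt "0 -0.2 -0.2 0 0 0 -1"

```text
clock: 1.52
eef_pos: [0.1671, -0.401, 0.3883]
orientation: [3.077, 0.616, 0.0]
contact_force: [0.2, 0.3, -0.0]
width: 0.063
grasp_force: 0.0
```

step_arm --pt "0 -0.3 0 0 0 0 -1" --pt "0.1 -0.3 0 0 0 0 -1" --pt "0.3 0 0 0 0 0 -1" --pt "0.3 0 0 0 0 0 -1" --pt "0.3 0 0 0 0 0 -1"

```text
clock: 1.93
eef_pos: [0.2371, -0.3068, 0.3861]
orientation: [3.079, 0.613, 0.001]
contact_force: [0.3, -0.6, 0.6]
width: 0.0298
grasp_force: 0.0
```

step_arm --pt "0.3 0 0 0 0 0 -1" --pt "0.3 0 0 0 0 0 -1" --pt "0.3 0 0 0 0 0 -1" --pt "0.3 0.1 0 0 0 0 -1" --pt "0.3 0.1 0 0 0 0 -1"

```text
clock: 2.35
eef_pos: [0.3841, -0.2675, 0.3859]
orientation: [3.079, 0.617, 0.001]
contact_force: [-0.5, -0.6, 0.2]
width: 0.0012
grasp_force: 0.0
```

step_arm --pt "0.3 0.1 0.2 0 0 0 -1" --pt "0.3 0.1 0.3 0 0 0 -1" --pt "0.3 0.1 0.3 0 0 0 -1" --pt "0.3 0.1 0.3 0 0 0 -1" --pt "0.3 0 0.2 0 0 0 -1"

```text
clock: 2.77
eef_pos: [0.5333, -0.2482, 0.2563]
orientation: [-3.08, -0.614, 0.004]
contact_force: [-1.0, -0.4, -0.5]
width: 0.0005
grasp_force: 0.0
```

```bash
python3 - <<'E'
from h import *
from scipy.spatial.transform import Rotation as Ro
L=[];J=[]
for n in ("top","wrist","scene","top","wrist"):
    s=robot.snapshot(n)
    for l in ("jar_wide_mouth","lid_large_top"):
        for d in robot.spot_point(s,l)[:1]: print(n,l,round(d["confidence"],2),w(s,d["centre"]).round(4))
    if n=="wrist": cv2.imwrite("pics/w1.png",s["image"][:,:,::-1])
S=robot.state();A=Ro.from_rotvec(S["orientation"]).as_matrix();print(S["clock"],S["eef_pos"],S["joint_pos"],A.round(3))
print((A.T@(np.array([.6425,-.206,.156])-S["eef_pos"])*10).round(3))
E
```

```text
top jar_wide_mouth 0.78 [ 0.6425 -0.208   0.1113]
top lid_large_top 0.68 [ 0.452  -0.1142  0.0297]
wrist jar_wide_mouth 0.7 [ 0.6413 -0.2031  0.1096]
wrist lid_large_top 0.81 [ 0.4523 -0.1117  0.0264]
scene jar_wide_mouth 0.63 [ 0.6409 -0.2083  0.106 ]
scene lid_large_top 0.81 [ 0.45   -0.114   0.0253]
top jar_wide_mouth 0.82 [ 0.6433 -0.2061  0.1089]
top lid_large_top 0.85 [ 0.4488 -0.1177  0.0303]
wrist jar_wide_mouth 0.82 [ 0.64   -0.2033  0.1087]
wrist lid_large_top 0.63 [ 0.4484 -0.1154  0.0259]
3.5167 [ 0.53223965 -0.24817506  0.25983387] [-5.66763239e-01  4.47469582e-01  1.32101010e+00 -3.23873065e-05
  1.37255605e+00  6.09622440e-01] [[ 0.923  0.384  0.   ]
 [ 0.384 -0.923 -0.   ]
 [ 0.     0.    -1.   ]]
[1.18  0.034 1.039]
```

View pics/w1.png

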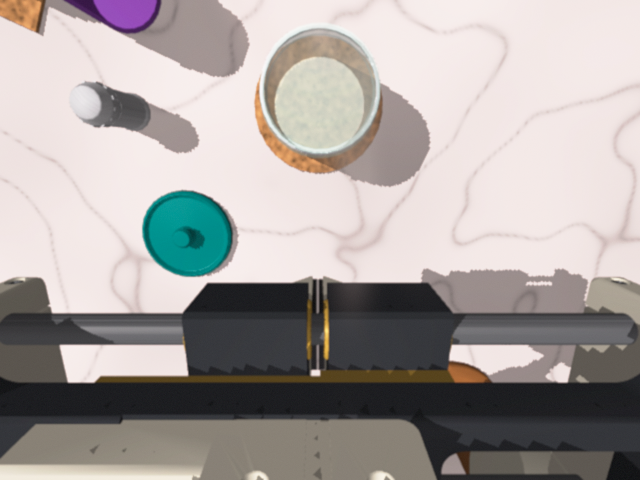

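The wrist view shows the wide jar's mouth at (320,90) on the round cork mat and the large lid at (188,233), with the way clear. The measurements agree to a few millimetres: mouth at (0.642,-0.206) and lid at (0.450,-0.115).

step_arm --pt "0.3 0 0 0 0 0 -1" --pt "0.3 0 0 0 0 0 -1" --pt "0.3 0.03 0 0 0 0 -1" --pt "0.28 0 0 0 0 0 -1" --pt "0 0 0.2 0 0 0 -1"

```text
clock: 3.93
eef_pos: [0.6478, -0.2036, 0.2427]
orientation: [3.075, 0.62, 0.014]
contact_force: [-0.1, -0.2, 0.6]
width: 0.0005
grasp_force: 0.0
```

step_arm --pt "0 0 0.3 0 0 0 -1" --pt "0 0 0.3 0 0 0 -1" --pt "0 0 0.15 0 0 0 -1" --pt "0 0 0.06 0 0 0 -1" --pt "0 0 0 0 0 0 -1"

```text
clock: 4.35
eef_pos: [0.6418, -0.2051, 0.1568]
orientation: [-3.079, -0.616, 0.004]
contact_force: [1.1, -0.6, 0.2]
width: 0.0005
grasp_force: 0.0
```

```bash
python3 - <<'E'
from h import *
print(robot.state()["clock"],robot.state()["eef_pos"])
s=robot.snapshot("scene"); a=s["image"][100:280,160:400,::-1]
w_=robot.snapshot("wrist"); b=w_["image"][:,:,::-1]
for d in robot.spot_point(w_,"jar_wide_mouth")[:1]: print(w(w_,d["centre"]))
cv2.imwrite("pics/j.png",np.hstack([cv2.resize(a,(400,300)),cv2.resize(b,(400,300))]))
print(robot.state()["clock"],robot.state()["eef_pos"])
E
```

```text
4.35 [ 0.6418184  -0.2051402   0.15680859]
[ 0.63990461 -0.20337113  0.10849518]
4.5 [ 0.64330846 -0.20583891  0.16038259]
```

View pics/j.png

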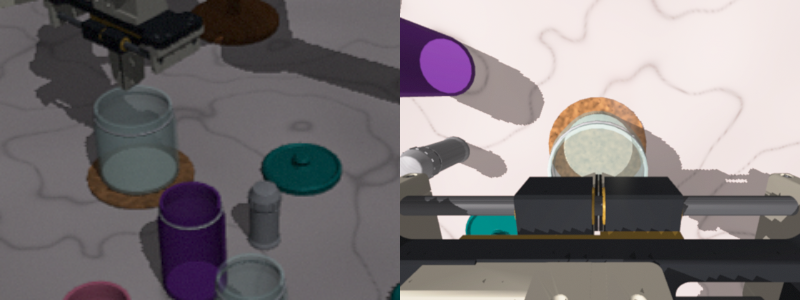

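The picture shows the closed fingertips just above the mouth of the wide jar at (130,90), with the round mat under it. The tips are about 31 mm above the rim. I'll hold here, letting camera calls pass the time.

```bash
python3 - <<'E'
from h import *
P=[]
for i in range(54): robot.snapshot("top"); P.append(robot.state()["eef_pos"])
P=np.array(P);print(robot.state()["clock"],P.min(0),P.max(0))
E
```

```text
7.2 [ 0.6424414  -0.20581313  0.15843646] [ 0.64330599 -0.20535359  0.16053282]
```

step_arm --pt "0 0 -0.2 0 0 0 -1" --pt "0 0 -0.3 0 0 0 -1" --pt "0 0 -0.3 0 0 0 -1" --pt "-0.1 -0.1 -0.2 0 0 0 -1" --pt "-0.2 -0.2 0 0 0 0 -1"

```text
clock: 7.62
eef_pos: [0.606, -0.1907, 0.2631]
orientation: [3.075, 0.614, 0.013]
contact_force: [-0.3, -0.4, 0.8]
width: 0.0003
grasp_force: 0.0
```

step_arm --pt "-0.2 -0.25 0 0 0 0 -1" --pt "-0.25 -0.25 0 0 0 0 -1" --pt "-0.25 -0.25 0 0 0 0 -1" --pt "-0.2 -0.25 0 0 0 0 -1" --pt "-0.2 -0.25 0 0 0 0 -1"

```text
clock: 8.03
eef_pos: [0.4519, -0.1155, 0.2586]
orientation: [3.08, 0.616, 0.001]
contact_force: [-0.1, 0.6, -0.1]
width: 0.0004
grasp_force: 0.0
```

```bash
python3 - <<'E'
from h import *
from scipy.spatial.transform import Rotation as Ro
for n in ("top","scene","wrist","wrist"):
    s=robot.snapshot(n)
    for d in robot.spot_point(s,"lid_large_top")[:1]: print(n,round(d["confidence"],2),w(s,d["centre"]).round(4))
S=robot.state();A=Ro.from_rotvec(S["orientation"]).as_matrix();print(S["clock"],S["eef_pos"])
print((A.T@(np.array([.450,-.115,.073])-S["eef_pos"])*10).round(3))
E
```

```text
top 0.81 [ 0.4504 -0.1166  0.0265]
scene 0.69 [ 0.4492 -0.117   0.0232]
wrist 0.72 [ 6.387e-01 -2.066e-01  3.000e-04]
wrist 0.74 [ 0.4483 -0.1117  0.0268]
8.4333 [ 0.45452914 -0.11671109  0.25836438]
[-0.036 -0.034  1.854]
```

step_arm --pt "-0.04 -0.02 0.2 0 0 0 -1" --pt "0 0 0.3 0 0 0 -1" --pt "0 0 0.3 0 0 0 -1" --pt "0 0 0.3 0 0 0 -1" --pt "0 0 0.3 0 0 0 -1"

```text
clock: 8.85
eef_pos: [0.4498, -0.1163, 0.117]
orientation: [3.08, 0.616, 0.001]
contact_force: [0.0, -0.9, -0.8]
width: 0.0003
grasp_force: 0.0
```

step_arm --pt "0 0 0.2 0 0 0 -1" --pt "0 0 0.15 0 0 0 -1" --pt "0 0 0.1 0 0 0 -1" --pt "0 0 0 0 0 0 -1" --pt "0 0 0 0 0 0 -1"

```text
clock: 9.27
eef_pos: [0.4494, -0.1161, 0.0729]
orientation: [-3.08, -0.616, 0.002]
contact_force: [-0.7, -0.0, 1.0]
width: 0.0003
grasp_force: 0.0
```

```bash
python3 - <<'E'
from h import *
s=robot.snapshot("scene"); cv2.imwrite("pics/l.png",cv2.resize(s["image"][100:280,220:460,::-1],(800,600)))
P=[]
for i in range(54): robot.snapshot("top"); P.append(robot.state()["eef_pos"])
P=np.array(P);print(robot.state()["clock"],P.min(0),P.max(0),robot.state()["contact_force"])
E
```

```text
12.0167 [ 0.4491313  -0.11625485  0.0734498 ] [ 0.44993293 -0.11584235  0.07422951] [ 0.38760876 -0.40848764 -0.34906238]
```

View pics/l.png

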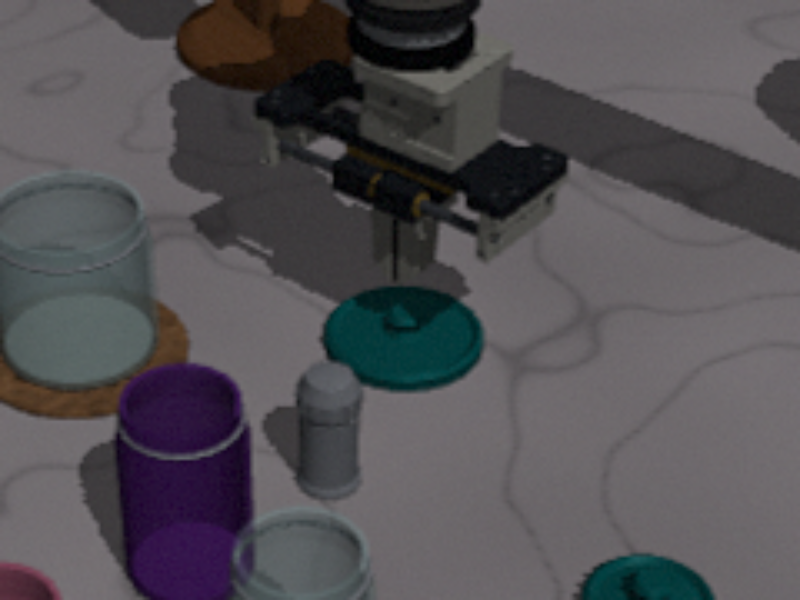

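The closed fingertips at (400,275) are right above the large lid's knob at (402,312). They are touching nothing and were held there for 2.7 s.

```bash
python3 -c "
from station import robot
print(robot.job_done())"
```

```text
the job is handed in; nothing more can be done
None
```

I pointed at the mouth of the wide jar on the round mat, then at the large teal lid that fits it, for over two seconds each; I handed the job in at about 12 s, still pointing at the lid and with no sign of any contact.

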